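# Prop the vegetable keeper open to air

### The job

The garlic and lime in the small wooden keeper should get some air. Swing its lid all the way back, flip up the steel stay inside until it stands against its stop, then bring the lid down gently (do not let it drop) so that it rests on the stay, and let go. Leave the other things on the worktop where they stand.

Things in the scene. Friction and masses are not known exactly. Their poses are not given: they have to be found in the camera images.
- keeper: slatted wooden keeper, fixed, 150 (its x) x 220 (its y) x 100 mm high without the lid, walls 8 mm; origin at the centre of its underside on the worktop, x from its front (bar side, towards the robot) to its hinged back, z up. A garlic bulb and a lime lie in its two front compartments, tops up to 73 mm above the worktop
- lid (a joint): lid angle in rad: 0 shut, grows as the front edge rises, stop at 1.75 (leaning back past upright, stays by its own weight); resting on the raised stay it reads about 0.63. Below about 1.5 it falls if let go. Board 150 x 220 x 10 mm, about 0.35 kg
- lid_hinge (a point): middle of the lid's hinge line, at the top of the keeper's back: 75 mm behind the keeper's origin, 100 mm above the worktop; axes as the keeper's, the hinge line runs along y
- lid_bar (a point): middle of the steel pull bar in front of the lid's front edge: round, 12 mm thick, along y, straight for 88 mm; 198 mm from the hinge line, 5 mm above the lid's underside, 42 mm of free space between it and the lid's edge; axes turn with the lid. It can be pinched across from above at every lid angle and turns in the grip
- lid_batten (a point): middle of the underside of the lid's wooden batten: 24 mm wide (y), 24 mm thick, from 55 to 140 mm from the hinge line. With the lid standing back it reaches forward above the stay's disc, so a tool that takes the disc must lean back towards the robot by 30 to 40 degrees from vertical
- stay (a joint): angle of the stay in rad: 0 lying in its slot and pointing to the hinge, grows as its free end rises, stop at 1.71 (8 degrees past upright towards the robot, where it stays by its own weight; before upright it falls back)
- stay_pivot (a point): the stay's pivot: 35 mm in front of the keeper's origin, 68 mm above the worktop; it turns about the keeper's y axis; axes as the keeper's
- divider_end (a point): top of the rear end of the middle divider, 74 mm above the worktop, 13 mm behind the keeper's origin: two 8 mm cheeks along the keeper's x, 28 mm wide over all, from the front wall to here; the stay lies in the 12 mm slot between them, its disc free behind. A cross partition 50 mm high stands just in front of this end
- stay_disc (a point): centre of the upright steel finger disc at the stay's free end: 24 mm across, 10 mm thick along the keeper's y, 76 mm from the pivot; lying, it is 34 mm in front of the hinge line and 68 mm above the worktop. Pinch its flat faces; it pivots in the grip. The strap is 7 mm thick, 10 mm high
- salt_shaker: glass salt shaker with grey cap, 44 mm across, 90 mm high, bystander; origin at the centre of its underside
- spice_jar: large round spice jar with black cap, 56 mm across, 150 mm high, bystander; origin at the centre of its underside
- tomato: tomato, 74 mm across, 69 mm high, bystander; origin at the centre of its underside
- jam: small jam jar with white lid, 68 mm across, 84 mm high, bystander behind the keeper; origin at the centre of its underside
- teaspoon: steel teaspoon lying in front of the keeper, 130 x 27 x 11 mm, bystander; origin at the centre of its underside

How it is judged:
By the outcome, as a careful person would: the job done as asked, in the order asked, and still so for the second after the job is handed in, with the robot touching nothing.
It also fails if it takes over 67 s, if anything falls off the work surface, if the arm or the gripper's body presses on something with over 40 N, if the wrist force passes 120 N, or if a joint passes its speed limit or range.

### The arm

A 6-joint arm with a two-finger parallel gripper is mounted at the origin on a cart in front of the work surface, level with it; the furniture and walls round the work are solid. World frame = base frame: x ahead of the robot, y to its left, z up, the work surface at z = 0. Lengths are in mm, angles in rad, forces in N, time in s.
With the tool pointing down it reaches from about 275 to 750 mm from the base axis. Payload 10.2 kg.
Tool frame: the origin (TCP) lies midway between the tips of the shut fingers; the grasp point (between the pads) lies 19 mm behind it (pinch_z is the distance from the TCP to the grasp point, in mm); z points along the fingers, y is the line along which they close (so a half turn about z gives the same grasp; the last joint's range is limited). The gripper opens to 85 mm and grips with 20 to 120 N. Pads are 22 mm wide; open, the fingers measure 114 mm over their backs; the gripper's body (76 mm by 85 mm) begins 54 mm behind the grasp point. The pads swing forward as they close: fully open they stand 13 mm farther back than shut.
Start: joints at [-1.407, 0.313, 1.498, -0, 1.331, -0.223], TCP at [198.032, -486.225, 209.494] pointing down, gripper open.
Joint ranges: [-2.94, 2.94], [-0.97, 2.17], [0.19, 2.56], [-1.23, 4.37], [0.02, 3.11], [-2.88, 2.88]. Speed limits (rad/s): [2.39, 2.39, 3.01, 3.14, 3.14, 3.14].

### API

Orientations are given as a rotation vector (axis times angle).
In Python, from bench import get_state, get_image, close_job, boxes_of, cut_out, pinpoint, pinch_z gives the robot as it stands.
- The arm moves only by the tool move_arm, never from a script. Its argument "targets" is a list of rows, each a list of 7 numbers: the closure in counts, from 0 (fully open) to 255 (shut), then the shift along the tool's x, y, z in cm, then the turn, a rotation vector about the tool's x, y, z in rad. A call has 1 to 5 rows; each row shifts and turns the commanded pose from where the row before left it, along the tool's axes as they then stand; what a row does not reach is not made up. A row lasts 1/10 s, in which the tool goes at most 50 mm and 8.59 degrees, less where a joint would pass 70% of its speed; a pose out of reach is approached as far as the arm can. A call with a gripper value outside its range is refused whole. The fingers move at their own pace and stop on an object; the grip force is fixed at half the most. Time passes only in rows, so rows that do not move let the fingers close. It gives the time, the measured TCP pose, the force, the opening and the grip force at its end, in the units of the state.
- get_state(): the state, without advancing time (a new reading comes with each control period).
- get_image(name): name is "side" or "top"; returns a dict with "frame" (400x640x3 uint8, blue, green, red), "depth" (400x640 float32, mm along the optical axis (not along the pixel's ray), 0 where there is no reading), "intrinsics" (3x3 intrinsics, pixels), "rvec" (rotation vector, rad) and "tvec" (3), from world to camera coordinates, as OpenCV has them. Camera axes: x right, y down, z forward; pixel columns grow to the right and rows downward; lengths in mm; the calibration is good to about 2 mm. A picture is of the moment at which its call begins.
- close_job(): hands the job in; it is judged then, once.
Trained networks look in a picture, given as the dict that the camera call returned (one of the last four; its "shot" number tells which), for a name from the list of things; names that differ only in an ending like _2 or _b are one class to them, and where a whole thing is asked for, a point or a joint stands for the part that bears it (a point fixed in the world has none). Each returns a list of dicts, best first, with "confidence" (0 to 1); they miss things now and then, are a little off and sometimes report something else, mostly with a low value. They report only what shows in the picture. A call takes as long as a camera call.
- boxes_of(query, picture): "position" ([row, column] as shares, 0 to 1, of the picture: columns of its width, rows of its height, amid what is visible of it).
- cut_out(query, picture): "region" (400x640 bool, what is visible of it) and "position" ([row, column] as shares, 0 to 1, of the picture: columns of its width, rows of its height, amid what is visible of it).
- pinpoint(query, picture): "position" ([row, column] as shares, 0 to 1, of the picture: columns of its width, rows of its height: a listed point, or the origin of a listed thing).
The state is a dict: "clock": time; "joints": joint angles; "dq": joint speeds; "tau": joint torques, N m; "tool_pos": TCP position; "eef_rot": TCP orientation; "wrist_force": force on the tool from outside, world axes, zero at the start; "moment": the same for the moment, N m; "width": finger opening in mm; "gripper_force": force on a finger pad.
Only numpy, scipy, OpenCV 4.12 (cv2) and the standard library are available. Lean on these libraries where they do the work, as an engineer would, in place of code of your own. Each camera call takes 0.05 s, during which the arm holds its last target. There are 200 camera calls.

## Working session

There is one attempt and no reset: what is moved stays moved. The work goes in short steps, Python scripts to look and compute and a tool call to move; the robot and the scene stay as the last step left them, time stands still between calls to the robot, and variables do not carry over. Pictures are saved under pics/ and viewed, at most 10 in all, crops included, and the job is handed in when it is done.

Besides the shell and the picture viewer there is one more tool, called after "Request:" by a JSON object that holds its "api" and its "payload". move_arm: Moves the arm, as the interface text tells. Its arguments: {"type":"object","properties":{"targets":{"type":"array","items":{"type":"array","items":{"type":"number"}}}},"required":["targets"]}

```bash
ls; mkdir -p pics; cat > h.py <<'E'
import numpy as np, cv2
from scipy.spatial.transform import Rotation as R
from bench import *
def ray(im,pos):
    K=im["intrinsics"];Rm=cv2.Rodrigues(np.array(im["rvec"],float))[0];t=np.array(im["tvec"],float).ravel()
    u,v=pos[1]*640,pos[0]*400
    d=Rm.T@(np.linalg.inv(K)@[u,v,1.]); return -Rm.T@t,d
def atz(im,pos,z):
    o,d=ray(im,pos); return o+d*(z-o[2])/d[2]
def tri(a,pa,b,pb):
    o1,d1=ray(a,pa);o2,d2=ray(b,pb);d1/=np.linalg.norm(d1);d2/=np.linalg.norm(d2)
    s=np.linalg.lstsq(np.c_[d1,-d2],o2-o1,rcond=None)[0];p,q=o1+s[0]*d1,o2+s[1]*d2
    return (p+q)/2,np.linalg.norm(p-q)
def cloud(im):
    o,_=ray(im,[0,0]);Rm=cv2.Rodrigues(np.array(im["rvec"],float))[0]
    v,u=np.mgrid[:400,:640];z=im["depth"];K=im["intrinsics"]
    P=np.stack([(u-K[0,2])/K[0,0]*z,(v-K[1,2])/K[1,1]*z,z],-1)
    return P@Rm+o
E
python3 - <<'E'
from h import *
np.set_printoptions(precision=1,suppress=True)
ims={n:get_image(n) for n in("side","top")}
cv2.imwrite("pics/a_side.png",ims["side"]["frame"]);cv2.imwrite("pics/a_top.png",ims["top"]["frame"])
for n in ims: print(n,ray(ims[n],[.5,.5]))
hz=dict(keeper=0,lid_hinge=100,lid_bar=105,stay_pivot=68,salt_shaker=0,spice_jar=0,tomato=0,jam=0,teaspoon=0)
for q,z in hz.items():
    r={n:pinpoint(q,ims[n])[:1] for n in ims}
    for n in ims:
        for x in r[n]: print(q,n,round(x["confidence"],2),atz(ims[n],x["position"],z))
    if r["side"] and r["top"]: print("   tri",tri(ims["side"],r["side"][0]["position"],ims["top"],r["top"][0]["position"]))
s=get_state();print(s["tool_pos"],s["eef_rot"],R.from_rotvec(s["eef_rot"]).as_matrix(),pinch_z)
E
```

```text
pics
side (array([ 676.4, 1058.5, 1048.7]), array([-0. , -0.7, -0.7]))
top (array([ 402.9,  -26.2, 1340.2]), array([ 0.2, -0. , -1. ]))
keeper side 0.77 [600.1  81.2   0. ]
keeper top 0.78 [586.  87.   0.]
   tri (array([593.1,  85.4,   2. ]), np.float64(14.930245264765627))
lid_hinge side 0.69 [666.7  77.1 100. ]
lid_hinge top 0.85 [670.3  77.4 100. ]
   tri (array([668.4,  77.6, 101.2]), np.float64(3.423716015618722))
lid_bar side 0.85 [468.5  98.5 105. ]
lid_bar top 0.94 [461.6  99.9 105. ]
   tri (array([465. ,  99.1, 104.7]), np.float64(7.102897817519113))
stay_pivot side 0.74 [549.7  95.9  68. ]
stay_pivot top 0.8 [561.6  89.8  68. ]
   tri (array([555.6,  91.5,  65.6]), np.float64(12.926336808264006))
salt_shaker side 0.71 [ 652.8 -430.5    0. ]
salt_shaker top 0.62 [ 641.4 -415.     0. ]
   tri (array([ 646.5, -413.9,    9.4]), np.float64(13.55646798869337))
spice_jar side 0.71 [ 429.1 -403.8    0. ]
spice_jar top 0.6 [ 419.3 -363.9    0. ]
   tri (array([ 427.7, -358.2,   30.7]), np.float64(18.021419566617748))
tomato side 0.89 [456.3 304.3   0. ]
tomato top 0.6 [457.6 311.1   0. ]
   tri (array([457.6, 309.3,   6.9]), np.float64(0.42435679463786824))
jam side 0.96 [801.5  -4.6   0. ]
jam top 0.63 [799.2   7.5   0. ]
   tri (array([798.2,   6.9,  10.5]), np.float64(4.0998502855591346))
teaspoon top 0.74 [ 394.8 -181.8    0. ]
[ 198.  -486.2  209.5] [-3.1 -0.6 -0. ] [[ 0.9  0.4  0. ]
 [ 0.4 -0.9  0. ]
 [ 0.  -0.  -1. ]] 18.700000000000003
```

View pics/a_side.png

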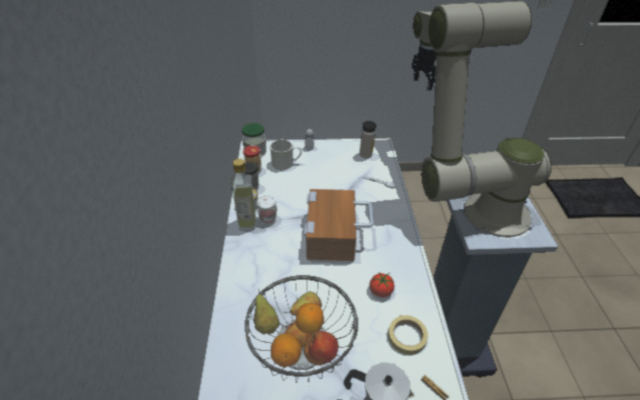

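View pics/a_top.png

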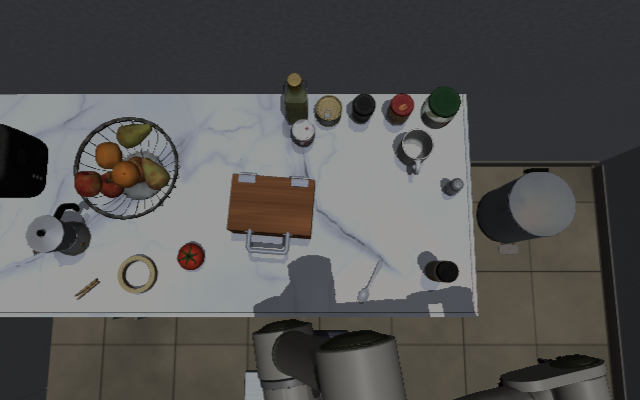

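```bash
python3 - <<'E'
from h import *
np.set_printoptions(precision=3,suppress=True)
for n in("top","side"):
    im=get_image(n);P=cloud(im)
    m=cut_out("lid",im)[0]["region"]&(im["depth"]>0)
    Q=P[m];Q=Q[(abs(Q[:,2]-110)<5)]
    r=cv2.minAreaRect(Q[:,:2].astype(np.float32));print(n,len(Q),r,np.median(Q[:,2]))
    near=P[(im["depth"]>0)&(abs(P[...,2]-105)<12)&(P[...,0]>430)&(P[...,0]<480)&(abs(P[...,1]-98)<80)]
    print("bar pts",len(near),near.mean(0),cv2.minAreaRect(near[:,:2].astype(np.float32)))
E
```

```text
top 4818 ((563.0321044921875, 88.09854125976562), (219.6016387939453, 204.2965850830078), 85.40979766845703) 109.99746413899538
bar pts 216 [468.357  90.832 109.665] ((469.429931640625, 94.85530090332031), (111.65339660644531, 20.814376831054688), 89.93570709228516)
side 2460 ((566.5792846679688, 87.91441345214844), (225.40847778320312, 202.3949432373047), 85.73404693603516) 110.23584382563206
bar pts 94 [471.439  93.447 109.693] ((469.9833679199219, 95.48527526855469), (105.50547790527344, 16.11586570739746), 89.28608703613281)
```

The side view shows the keeper at about (331,225) with its bar at about (362,228), and jam at (267,210). The top view shows the lid at (272,206), bar at (268,243), spoon at (370,280) and tomato at (191,256). All are clear of the working paths.

```bash
cat >> h.py <<'E'
HX=np.array([666.5,79.,100.]);PSI=-0.085
def K(): 
    c,s=np.cos(PSI),np.sin(PSI); return np.array([[c,-s,0],[s,c,0],[0,0,1.]])
def kp(x,y,z): return HX+K()@[x-75,y,z-100]   # keeper frame -> world
def bar(a): return kp(75-198*np.cos(a)+5*np.sin(a),0,100+198*np.sin(a)+5*np.cos(a))
# bar tool: y=keeper x, z down, x = y x z
RB=lambda: K()@np.array([[0,1,0],[1,0,0],[0,0,-1.]])
def RD(t,sg=1): # disc tool leaning t, y=sg*keeper y
    z=np.array([np.sin(t),0,-np.cos(t)]);y=np.array([0,sg,0.]);return K()@np.c_[np.cross(y,z),y,z]
def plan(wps,g,start=None):
    s=get_state();p,r=(np.array(s["tool_pos"]),R.from_rotvec(s["eef_rot"])) if start is None else start
    out=[]
    for P,M,n in wps:
        M=R.from_matrix(M);p0=p.copy()
        for i in range(n):
            tp=p0+(np.array(P)-p0)*(i+1)/n
            d=np.round(r.inv().apply(tp-p)/10,2);rv=np.round((r.inv()*M).as_rotvec()/(n-i),3)
            out.append([g]+list(d+0)+list(rv+0));p=p+r.apply(d*10);r=r*R.from_rotvec(rv)
    for i in range(0,len(out),5): print([[float(v) for v in w] for w in out[i:i+5]])
    print("end",p)
    return p,r
E
python3 - <<'E'
from h import *
print(bar(0),bar(1.75),bar(.63))
b=bar(0);plan([(b+[0,0,45],RB(),20)],130)
E
```

```text
[469.21484445  95.80974119 105.        ] [706.567468   75.5860393 293.9379872] [510.0232561   92.33264817 220.69079961]
[[130.0, 2.35, -2.18, 0.3, 0.0, 0.0, -0.055], [130.0, 2.47, -2.05, 0.3, 0.0, 0.0, -0.055], [130.0, 2.58, -1.92, 0.29, 0.0, 0.0, -0.055], [130.0, 2.68, -1.76, 0.3, 0.0, 0.0, -0.055], [130.0, 2.78, -1.62, 0.3, 0.0, 0.0, -0.055]]
[[130.0, 2.85, -1.46, 0.3, 0.0, 0.0, -0.055], [130.0, 2.94, -1.31, 0.29, 0.0, 0.0, -0.055], [130.0, 3.0, -1.14, 0.3, 0.0, 0.0, -0.055], [130.0, 3.06, -0.97, 0.3, 0.0, 0.0, -0.055], [130.0, 3.11, -0.8, 0.3, 0.0, 0.0, -0.055]]
[[130.0, 3.15, -0.64, 0.29, 0.0, 0.0, -0.055], [130.0, 3.17, -0.45, 0.3, 0.0, 0.0, -0.055], [130.0, 3.2, -0.29, 0.3, 0.0, 0.0, -0.055], [130.0, 3.21, -0.1, 0.3, 0.0, 0.0, -0.055], [130.0, 3.21, 0.07, 0.29, 0.0, 0.0, -0.055]]
[[130.0, 3.2, 0.25, 0.3, 0.0, 0.0, -0.055], [130.0, 3.18, 0.42, 0.3, 0.0, 0.0, -0.055], [130.0, 3.16, 0.6, 0.3, 0.0, 0.0, -0.055], [130.0, 3.12, 0.77, 0.29, 0.0, 0.0, -0.055], [130.0, 3.07, 0.94, 0.3, 0.0, 0.0, -0.054]]
end [469.26841141  95.83802436 150.00244466]
```

Request:
{"api": "move_arm", "payload": {"targets": [[130,2.35,-2.2,0.3,0,0,-0.055],[130,2.45,-2.05,0.3,0,0,-0.055],[130,2.6,-1.9,0.3,0,0,-0.055],[130,2.7,-1.75,0.3,0,0,-0.055],[130,2.8,-1.6,0.3,0,0,-0.055]]}}

```text
clock: 1.7
tool_pos: [266.7, -339.5, 194.4]
eef_rot: [2.97, 1.024, 0.0]
wrist_force: [-0.3, -1.5, 0.3]
width: 42.0
gripper_force: 0.0
```

Request:
{"api": "move_arm", "payload": {"targets": [[130,2.85,-1.45,0.3,0,0,-0.055],[130,2.95,-1.3,0.3,0,0,-0.055],[130,3.0,-1.15,0.3,0,0,-0.055],[130,3.05,-0.95,0.3,0,0,-0.055],[130,3.1,-0.8,0.3,0,0,-0.055]]}}

```text
clock: 2.2
tool_pos: [334.7, -194.4, 179.6]
eef_rot: [2.801, 1.421, 0.0]
wrist_force: [0.0, -0.4, 0.3]
width: 41.8
gripper_force: 0.0
```

Request:
{"api": "move_arm", "payload": {"targets": [[130,3.15,-0.65,0.3,0,0,-0.055],[130,3.15,-0.45,0.3,0,0,-0.055],[130,3.2,-0.3,0.3,0,0,-0.055],[130,3.2,-0.1,0.3,0,0,-0.055],[130,3.2,0.05,0.3,0,0,-0.055]]}}

```text
clock: 2.7
tool_pos: [402.0, -48.9, 164.6]
eef_rot: [2.58, 1.792, 0.0]
wrist_force: [0.3, -0.4, 0.1]
width: 41.7
gripper_force: 0.0
```

Request:
{"api": "move_arm", "payload": {"targets": [[130,3.2,0.25,0.3,0,0,-0.055],[130,3.2,0.4,0.3,0,0,-0.055],[130,3.15,0.6,0.3,0,0,-0.055],[130,3.1,0.75,0.3,0,0,-0.055],[130,3.05,0.95,0.3,0,0,-0.055]]}}

```text
clock: 3.2
tool_pos: [469.5, 96.5, 149.5]
eef_rot: [2.31, 2.129, 0.0]
wrist_force: [-0.3, -0.9, 0.1]
width: 41.8
gripper_force: 0.0
```

```bash
python3 - <<'E'
from h import *
im=get_image("side");cv2.imwrite("pics/b.png",cv2.resize(im["frame"][130:300,240:480],None,fx=3,fy=3,interpolation=3))
s=get_state();print(s["clock"],s["tool_pos"],s["wrist_force"],s["width"],s["joints"])
b=bar(0);plan([(b+[0,0,-18],RB(),6)],130)
E
```

```text
3.25 [470.50198477  99.49234697 149.01665852] [-1.72234916  2.14510658 -0.47078319] 41.892910928354596 [-3.67373012e-02  2.75152030e-01  1.71529491e+00  1.60600158e-03
  1.15055129e+00  3.96839990e-02]
[[130.0, -0.06, -0.02, 1.03, 0.0, 0.0, 0.001], [130.0, -0.07, -0.01, 1.04, 0.0, 0.0, 0.001], [130.0, -0.06, -0.02, 1.03, 0.0, 0.0, 0.001], [130.0, -0.07, -0.02, 1.03, 0.0, 0.0, 0.002], [130.0, -0.06, -0.02, 1.04, 0.0, -0.001, 0.001]]
[[130.0, -0.07, -0.01, 1.03, 0.001, 0.0, 0.002]]
end [469.23305305  95.76373527  87.01108132]
```

View pics/b.png

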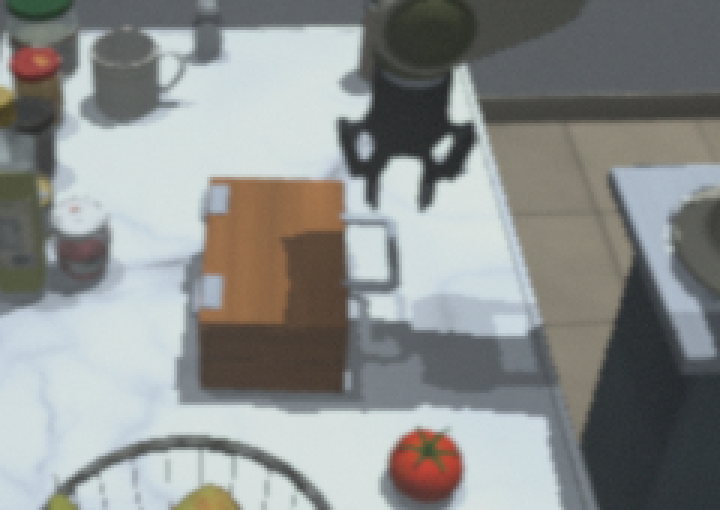

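The crop shows the open fingers at (372,205) and (425,205), in line above the pull bar at (395,255). I'll lower and pinch it.

Request:
{"api": "move_arm", "payload": {"targets": [[130,0,0,1.3,0,0,0],[130,0,0,1.3,0,0,0],[130,0,0,1.3,0,0,0],[130,0,0,1.2,0,0,0],[130,0,0,1.1,0,0,0]]}}

```text
clock: 3.75
tool_pos: [469.0, 95.1, 86.8]
eef_rot: [-2.313, -2.126, 0.0]
wrist_force: [0.4, 0.3, 0.4]
width: 42.0
gripper_force: 0.0
```

Request:
{"api": "move_arm", "payload": {"targets": [[255,0,0,0,0,0,0],[255,0,0,0,0,0,0],[255,0,0,0,0,0,0],[255,0,0,0,0,0,0],[255,0,0,0,0,0,0]]}}

```text
clock: 4.25
tool_pos: [469.5, 95.2, 88.9]
eef_rot: [2.312, 2.126, 0.002]
wrist_force: [-3.7, -0.3, 9.3]
width: -0.0
gripper_force: 4.6
```

```bash
python3 - <<'E'
from h import *
s=get_state();print(s["clock"],s["tool_pos"],s["wrist_force"],s["width"],s["gripper_force"])
p=np.array(s["tool_pos"]);r=R.from_rotvec(s["eef_rot"])
off=p-bar(0)
plan([(bar(a)+off*(1-a/1.75)+np.array([0,0,-18.7])*a/1.75,r.as_matrix(),1) for a in np.linspace(0,1.75,26)[1:]],255)
E
```

```text
4.25 [469.49433381  95.21059618  88.9415148 ] [-3.72169852 -0.30971349  9.26529732] -0.036713656065389205 4.550656378269196
[[255.0, 0.0, 0.08, -1.37, 0.0, 0.0, 0.0], [255.0, 0.0, 0.19, -1.37, 0.0, 0.0, 0.0], [255.0, 0.01, 0.27, -1.34, 0.0, 0.0, 0.0], [255.0, 0.0, 0.37, -1.33, 0.0, 0.0, 0.0], [255.0, 0.0, 0.47, -1.29, 0.0, 0.0, 0.0]]
[[255.0, 0.0, 0.55, -1.26, 0.0, 0.0, 0.0], [255.0, 0.0, 0.64, -1.22, 0.0, 0.0, 0.0], [255.0, 0.01, 0.73, -1.17, 0.0, 0.0, 0.0], [255.0, 0.0, 0.8, -1.12, 0.0, 0.0, 0.0], [255.0, 0.0, 0.89, -1.05, 0.0, 0.0, 0.0]]
[[255.0, 0.0, 0.95, -1.0, 0.0, 0.0, 0.0], [255.0, 0.0, 1.02, -0.92, 0.0, 0.0, 0.0], [255.0, 0.0, 1.09, -0.85, 0.0, 0.0, 0.0], [255.0, 0.0, 1.14, -0.77, 0.0, 0.0, 0.0], [255.0, 0.0, 1.2, -0.69, 0.0, 0.0, 0.0]]
[[255.0, 0.01, 1.24, -0.6, 0.0, 0.0, 0.0], [255.0, 0.0, 1.28, -0.52, 0.0, 0.0, 0.0], [255.0, 0.0, 1.32, -0.42, 0.0, 0.0, 0.0], [255.0, 0.0, 1.34, -0.33, 0.0, 0.0, 0.0], [255.0, 0.0, 1.36, -0.24, 0.0, 0.0, 0.0]]
[[255.0, 0.0, 1.38, -0.14, 0.0, 0.0, 0.0], [255.0, 0.0, 1.38, -0.04, 0.0, 0.0, 0.0], [255.0, 0.0, 1.39, 0.05, 0.0, 0.0, 0.0], [255.0, 0.0, 1.37, 0.15, 0.0, 0.0, 0.0], [255.0, 0.0, 1.37, 0.25, 0.0, 0.0, 0.0]]
end [706.57604529  75.56612548 275.23294469]
```

```bash
python3 - <<'E'
from h import *
im=get_image("side");t=get_image("top")
a=cv2.resize(im["frame"][170:260,300:420],(800,600),interpolation=3)
cv2.imwrite("pics/c.png",a)
for n,i in(("s",im),("t",t)): 
    x=pinpoint("lid_bar",i)[:1]; print([(q["confidence"],atz(i,q["position"],105)) for q in x])
P=cloud(im)
# project TCP and bar into crop
for p in (get_state()["tool_pos"],bar(0)):
    uv=cv2.projectPoints(np.array([p],float),im["rvec"],im["tvec"],im["intrinsics"],None)[0].ravel();print(uv,(uv-[300,170])*[6.667,6.667])
E
```

```text
[(0.64, array([465.73741862,  85.00720205, 105.        ]))]
[]
[369.81662763 217.83420983] [465.4674564  318.91067693]
[370.36337361 214.3322535 ] [469.11261185 295.56313409]
```

View pics/c.png

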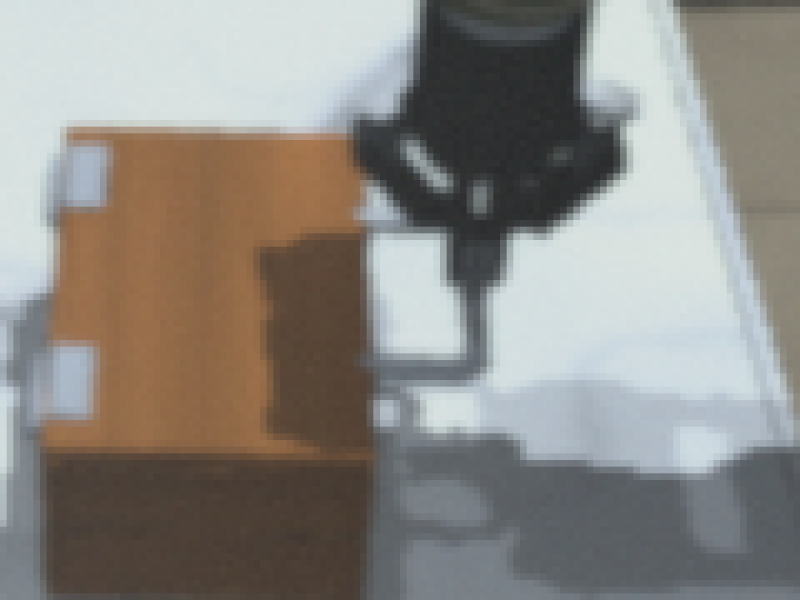

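The fingers shut without the bar: they end at crop row about 283, above the bar, while the TCP projects to row 319. I'll check this in depth.

```bash
python3 - <<'E'
from h import *
np.set_printoptions(precision=0,suppress=True,linewidth=160)
im=get_image("side");P=cloud(im)
for r in range(200,228,2):
    print(r,[tuple(P[r,c].round(0).astype(int)) for c in (366,368,370,371,372,374)])
s=get_state();print(s["tool_pos"],s["width"],s["gripper_force"],s["wrist_force"],s["joints"])
E
```

```text
200 [(np.int64(487), np.int64(91), np.int64(162)), (np.int64(485), np.int64(110), np.int64(179)), (np.int64(479), np.int64(112), np.int64(181)), (np.int64(434), np.int64(-85), np.int64(0)), (np.int64(468), np.int64(90), np.int64(161)), (np.int64(467), np.int64(113), np.int64(181))]
202 [(np.int64(488), np.int64(100), np.int64(162)), (np.int64(484), np.int64(108), np.int64(169)), (np.int64(477), np.int64(107), np.int64(168)), (np.int64(470), np.int64(85), np.int64(148)), (np.int64(469), np.int64(99), np.int64(161)), (np.int64(465), np.int64(107), np.int64(168))]
204 [(np.int64(487), np.int64(99), np.int64(153)), (np.int64(482), np.int64(105), np.int64(159)), (np.int64(476), np.int64(106), np.int64(159)), (np.int64(470), np.int64(93), np.int64(147)), (np.int64(470), np.int64(105), np.int64(158)), (np.int64(465), np.int64(109), np.int64(161))]
206 [(np.int64(485), np.int64(90), np.int64(136)), (np.int64(482), np.int64(107), np.int64(152)), (np.int64(475), np.int64(104), np.int64(149)), (np.int64(472), np.int64(102), np.int64(147)), (np.int64(469), np.int64(104), np.int64(149)), (np.int6
[... 2249 characters left out ...]
p.int64(439), np.int64(26), np.int64(0))]
224 [(np.int64(489), np.int64(140), np.int64(108)), (np.int64(483), np.int64(143), np.int64(111)), (np.int64(477), np.int64(145), np.int64(112)), (np.int64(474), np.int64(141), np.int64(108)), (np.int64(470), np.int64(140), np.int64(106)), (np.int64(440), np.int64(38), np.int64(2))]
226 [(np.int64(490), np.int64(148), np.int64(107)), (np.int64(484), np.int64(151), np.int64(109)), (np.int64(477), np.int64(147), np.int64(105)), (np.int64(452), np.int64(47), np.int64(1)), (np.int64(448), np.int64(44), np.int64(-1)), (np.int64(441), np.int64(45), np.int64(0))]
[469.  95.  89.] 0.12293048766468288 4.5395454950630665 [-3.  1.  9.] [-0.  0.  2. -0.  1.  0.]
```

The depth shows the finger tips ending at z≈112, on top of the bar, while the TCP reads 89. So the tips are about 23 mm higher than reported. I'll back up, open, and go that much deeper.

Request:
{"api": "move_arm", "payload": {"targets": [[255,0,0,-1.5,0,0,0],[125,0,0,-1.5,0,0,0],[125,0,0,0,0,0,0],[125,0,0,0,0,0,0],[125,0,0,0,0,0,0]]}}

```text
clock: 5.0
tool_pos: [468.7, 95.2, 116.9]
eef_rot: [-2.312, -2.126, 0.001]
wrist_force: [-0.3, -0.4, -0.1]
width: 43.6
gripper_force: 0.0
```

Request:
{"api": "move_arm", "payload": {"targets": [[125,0,0,1.1,0,0,0],[125,0,0,1.1,0,0,0],[125,0,0,1.1,0,0,0],[125,0,0,1.1,0,0,0],[125,0,0,1.0,0,0,0]]}}

```text
clock: 5.5
tool_pos: [468.8, 95.2, 62.2]
eef_rot: [-2.312, -2.126, 0.001]
wrist_force: [0.6, -1.1, -0.3]
width: 43.5
gripper_force: 0.0
```

Request:
{"api": "move_arm", "payload": {"targets": [[255,0,0,0,0,0,0],[255,0,0,0,0,0,0],[255,0,0,0,0,0,0],[255,0,0,0,0,0,0],[255,0,0,0,0,0,0]]}}

```text
clock: 6.0
tool_pos: [468.5, 95.2, 63.6]
eef_rot: [-2.312, -2.126, 0.001]
wrist_force: [-5.4, 0.6, 2.8]
width: 9.7
gripper_force: 58.6
```

```bash
python3 - <<'E'
from h import *
s=get_state();p=np.array(s["tool_pos"]);r=R.from_rotvec(s["eef_rot"]);print(s["wrist_force"],s["width"])
off=p-bar(0)
plan([(bar(a)+off,r.as_matrix(),1) for a in np.linspace(0,1.75,31)[1:]],255)
E
```

```text
[-5.43807679  0.5616635   2.84401735] 9.69166105497422
[[255.0, 0.0, 0.06, -1.15, 0.0, 0.0, 0.0], [255.0, 0.0, 0.13, -1.15, 0.0, 0.0, 0.0], [255.0, 0.0, 0.2, -1.14, 0.0, 0.0, 0.0], [255.0, 0.0, 0.26, -1.13, 0.0, 0.0, 0.0], [255.0, 0.0, 0.32, -1.1, 0.0, 0.0, 0.0]]
[[255.0, 0.0, 0.39, -1.09, 0.0, 0.0, 0.0], [255.0, 0.0, 0.46, -1.06, 0.0, 0.0, 0.0], [255.0, 0.0, 0.51, -1.04, 0.0, 0.0, 0.0], [255.0, 0.0, 0.58, -1.0, 0.0, 0.0, 0.0], [255.0, -0.01, 0.63, -0.97, 0.0, 0.0, 0.0]]
[[255.0, 0.0, 0.68, -0.93, 0.0, 0.0, 0.0], [255.0, 0.0, 0.74, -0.88, 0.0, 0.0, 0.0], [255.0, 0.0, 0.79, -0.85, 0.0, 0.0, 0.0], [255.0, 0.0, 0.84, -0.79, 0.0, 0.0, 0.0], [255.0, 0.0, 0.88, -0.75, 0.0, 0.0, 0.0]]
[[255.0, 0.0, 0.93, -0.69, 0.0, 0.0, 0.0], [255.0, 0.0, 0.96, -0.64, 0.0, 0.0, 0.0], [255.0, -0.01, 1.0, -0.58, 0.0, 0.0, 0.0], [255.0, 0.0, 1.03, -0.52, 0.0, 0.0, 0.0], [255.0, 0.0, 1.06, -0.46, 0.0, 0.0, 0.0]]
[[255.0, 0.0, 1.09, -0.39, 0.0, 0.0, 0.0], [255.0, 0.0, 1.1, -0.34, 0.0, 0.0, 0.0], [255.0, 0.0, 1.13, -0.26, 0.0, 0.0, 0.0], [255.0, 0.0, 1.14, -0.21, 0.0, 0.0, 0.0], [255.0, -0.01, 1.14, -0.13, 0.0, 0.0, 0.0]]
[[255.0, 0.0, 1.16, -0.07, 0.0, 0.0, 0.0], [255.0, 0.0, 1.15, 0.0, 0.0, 0.0, 0.0], [255.0, 0.0, 1.15, 0.06, 0.0, 0.0, 0.0], [255.0, 0.0, 1.15, 0.14, 0.0, 0.0, 0.0], [255.0, 0.0, 1.14, 0.2, 0.0, 0.0, 0.0]]
end [705.87181047  75.02728281 252.55892521]
```

Request:
{"api": "move_arm", "payload": {"targets": [[255,0,0.05,-1.15,0,0,0],[255,0,0.15,-1.15,0,0,0],[255,0,0.2,-1.15,0,0,0],[255,0,0.25,-1.1,0,0,0],[255,0,0.3,-1.1,0,0,0]]}}

```text
clock: 6.5
tool_pos: [478.0, 94.5, 121.1]
eef_rot: [-2.312, -2.126, 0.002]
wrist_force: [-2.7, 0.4, -3.9]
width: 9.6
gripper_force: 58.2
```

```bash
python3 - <<'E'
from h import *
im=get_image("side");cv2.imwrite("pics/d.png",cv2.resize(im["frame"][130:270,280:440],None,fx=4,fy=4,interpolation=3))
E
```

```text
(no output)
```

View pics/d.png

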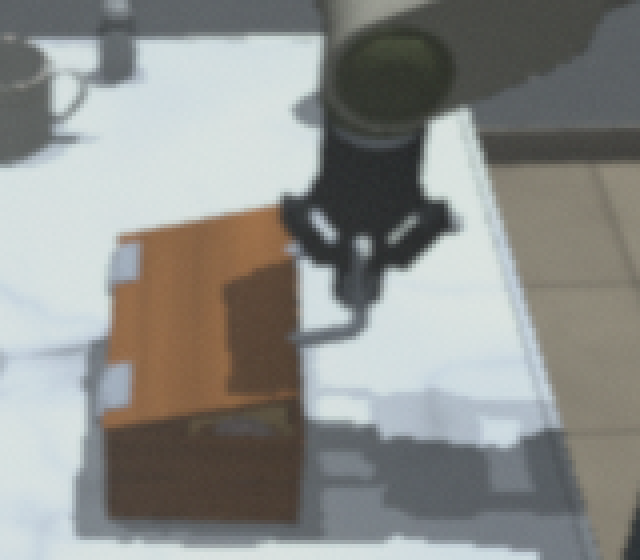

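The lid is rising with the bar at (360,290) held between the fingers. I'll continue along the arc.

Request:
{"api": "move_arm", "payload": {"targets": [[255,0,0.4,-1.1,0,0,0],[255,0,0.45,-1.05,0,0,0],[255,0,0.5,-1.05,0,0,0],[255,0,0.6,-1.0,0,0,0],[255,0,0.65,-0.95,0,0,0]]}}

```text
clock: 7.05
tool_pos: [502.5, 92.5, 172.9]
eef_rot: [-2.31, -2.124, 0.005]
wrist_force: [-15.3, 0.8, 5.7]
width: 9.9
gripper_force: 58.5
```

Request:
{"api": "move_arm", "payload": {"targets": [[255,0,0.7,-0.95,0,0,0],[255,0,0.75,-0.9,0,0,0],[255,0,0.8,-0.85,0,0,0],[255,0,0.85,-0.8,0,0,0],[255,0,0.9,-0.75,0,0,0]]}}

```text
clock: 7.55
tool_pos: [542.6, 89.4, 217.8]
eef_rot: [-2.311, -2.126, 0.002]
wrist_force: [-18.7, 1.9, 18.7]
width: 10.2
gripper_force: 58.6
```

Request:
{"api": "move_arm", "payload": {"targets": [[255,0,0.9,-0.7,0,0,0],[255,0,0.95,-0.65,0,0,0],[255,0,1.0,-0.6,0,0,0],[255,0,1.05,-0.5,0,0,0],[255,0,1.05,-0.45,0,0,0]]}}

```text
clock: 8.05
tool_pos: [593.9, 85.3, 247.7]
eef_rot: [2.31, 2.125, 0.006]
wrist_force: [-9.2, 2.0, 15.7]
width: 9.9
gripper_force: 61.0
```

```bash
python3 - <<'E'
from h import *
s=get_state();p=np.array(s["tool_pos"]);r=R.from_rotvec(s["eef_rot"]);print(p,s["joints"],s["wrist_force"])
off=np.array([468.5,95.2,63.6])-bar(0)
e=[np.linalg.norm(bar(a)+off-p) for a in np.linspace(0,1.75,176)];print(np.argmin(e)/100,min(e))
E
```

```text
[593.94835029  85.31984026 247.72951169] [-5.28287721e-02  4.58321579e-01  1.19103981e+00  9.55208032e-04
  1.48785363e+00  3.04445407e-02] [-9.20081206  2.04145514 15.74444119]
1.18 4.4453236191868974
```

Request:
{"api": "move_arm", "payload": {"targets": [[255,0,1.05,-0.45,0,0,0],[255,0,1.1,-0.4,0,0,0],[255,0,1.1,-0.3,0,0,0],[255,0,1.15,-0.25,0,0,0],[255,0,1.15,-0.2,0,0,0]]}}

```text
clock: 8.55
tool_pos: [649.5, 80.9, 261.2]
eef_rot: [2.311, 2.127, 0.005]
wrist_force: [-3.5, 4.4, -0.7]
width: 9.5
gripper_force: 59.4
```

Request:
{"api": "move_arm", "payload": {"targets": [[255,0,1.1,-0.15,0,0,0],[255,0,1.1,-0.1,0,0,0],[255,0,1.0,0,0,0,0],[255,0,1.0,0.05,0,0,0],[255,0,0.8,0.1,0,0,0]]}}

```text
clock: 9.05
tool_pos: [699.0, 77.0, 260.7]
eef_rot: [-2.311, -2.127, -0.003]
wrist_force: [-1.4, 4.7, -4.0]
width: 9.6
gripper_force: 58.9
```

```bash
python3 - <<'E'
from h import *
s=get_state();p=np.array(s["tool_pos"]);r=R.from_rotvec(s["eef_rot"]);print(p,s["joints"],s["wrist_force"])
off=np.array([468.5,95.2,63.6])-bar(0)
e=[np.linalg.norm(bar(a)+off-p) for a in np.linspace(0,1.75,176)];print(np.argmin(e)/100,min(e))
im=get_image("side");cv2.imwrite("pics/e.png",cv2.resize(im["frame"][110:270,270:430],None,fx=3.5,fy=3.5,interpolation=3))
E
```

```text
[699.03755335  77.01870978 260.66366752] [-0.05719521  0.73446925  0.71169044  0.00200966  1.69514717  0.02584951] [-1.44200277  4.72235498 -4.00530995]
1.71 6.879331138717928
```

View pics/e.png

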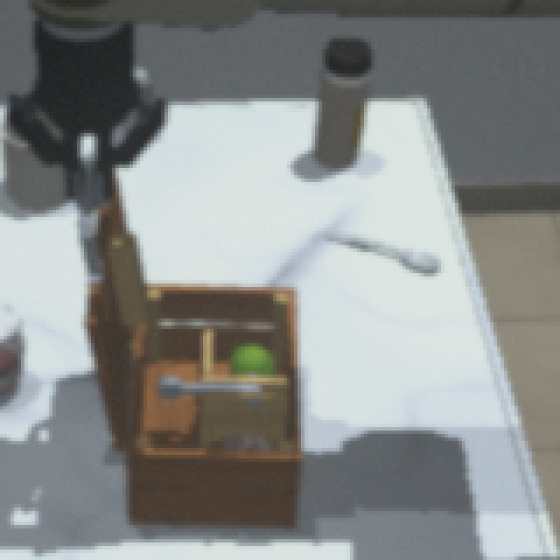

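The lid leans back (crop (115,300)). The stay lies at (220,388) with its disc at about (168,388). I'll push the last few mm, release and back off.

Request:
{"api": "move_arm", "payload": {"targets": [[255,0,0.5,0.1,0,0,0],[255,0,0.4,0.1,0,0,0],[255,0,0,0,0,0,0]]}}

```text
clock: 9.4
tool_pos: [706.2, 76.5, 259.8]
eef_rot: [-2.308, -2.125, 0.002]
wrist_force: [-14.3, 4.1, 2.8]
width: 9.4
gripper_force: 60.1
```

Request:
{"api": "move_arm", "payload": {"targets": [[125,0,0,0,0,0,0],[125,0,0,0,0,0,0],[125,0,0,0,0,0,0],[125,0,0,-1.0,0,0,0],[125,0,0,-2.0,0,0,0]]}}

```text
clock: 9.9
tool_pos: [707.4, 74.9, 287.9]
eef_rot: [-2.312, -2.125, 0.002]
wrist_force: [0.6, 0.2, -0.2]
width: 43.4
gripper_force: 0.0
```

Request:
{"api": "move_arm", "payload": {"targets": [[125,0,0,-2.0,0,0,0],[125,0,0,-2.0,0,0,0],[125,0,-2.0,0,0,0,0],[125,0,-4.0,0,0,0,0],[125,0,-4.0,0,0,0,0]]}}

```text
clock: 10.4
tool_pos: [608.0, 83.2, 328.3]
eef_rot: [2.313, 2.125, 0.001]
wrist_force: [0.5, 0.3, 0.2]
width: 43.6
gripper_force: 0.0
```

Request:
{"api": "move_arm", "payload": {"targets": [[125,0,-4.0,0,0,0,0],[125,0,-4.0,0,0,0,0],[125,0,-4.0,0,0,0,0],[125,0,-4.0,0,0,0,0],[125,0,-4.0,0,0,0,0]]}}

```text
clock: 10.9
tool_pos: [408.5, 100.2, 329.1]
eef_rot: [2.312, 2.125, 0.002]
wrist_force: [-0.0, 0.4, -0.0]
width: 43.6
gripper_force: 0.0
```

```bash
python3 - <<'E'
from h import *
np.set_printoptions(precision=1,suppress=True)
s=get_state();print(s["clock"],s["tool_pos"],s["joints"])
ims={n:get_image(n) for n in("side","top")}
for q in("stay_disc","stay_pivot","lid_bar","lid_batten","divider_end","lid_hinge","keeper"):
    r={n:pinpoint(q,ims[n])[:1] for n in ims}
    for n in ims:
        for x in r[n]: print(q,n,round(x["confidence"],2),np.array(x["position"])*[400,640],atz(ims[n],x["position"],68) if 'stay' in q else "")
    if r["side"] and r["top"]: print("   tri",tri(ims["side"],r["side"][0]["position"],ims["top"],r["top"][0]["position"]))
print("pred disc",kp(41,0,68),"piv",kp(-35,0,68),"bar",bar(1.75),"div",kp(13,0,74))
f=ims["side"]["frame"][150:260,290:400];g=ims["top"]["frame"][130:260,220:330]
cv2.imwrite("pics/f.png",np.hstack([cv2.resize(f,(400,400),interpolation=3),cv2.resize(g,(400,400),interpolation=3)]))
E
```

```text
10.9 [408.5 100.2 329.1] [-0.   0.   1.5 -0.   1.6  0. ]
stay_disc side 0.58 [221.4 318.5] [631.6  84.3  68. ]
stay_disc top 0.43 [192.9 272.4] [626.3  84.8  68. ]
   tri (array([629. ,  84.4,  67.2]), np.float64(5.22951318648131))
stay_pivot side 0.56 [221.4 342. ] [556.4  87.   68. ]
stay_pivot top 0.64 [219.8 271.5] [552.7  86.3  68. ]
   tri (array([554.6,  86.1,  66.5]), np.float64(3.3727920019624933))
lid_bar side 0.98 [161.3 297.3] 
lid_bar top 0.81 [143.1 267.1] 
   tri (array([695.5,  77.9, 306.5]), np.float64(5.14055580079673))
lid_batten side 0.6 [191.  306.6] 
lid_batten top 0.82 [172.2 272.5] 
   tri (array([662.8,  73.9, 187.4]), np.float64(10.494420264453751))
divider_end side 0.77 [219.9 327.1] 
divider_end top 0.59 [198.2 270. ] 
   tri (array([607.1,  90.4,  80.9]), np.float64(5.052673345678992))
lid_hinge side 0.61 [214.1 305.9] 
lid_hinge top 0.95 [176.1 274.4] 
   tri (array([669.5,  77.5,  94.5]), np.float64(4.028345076294455))
keeper side 0.89 [234.8 328.1] 
keeper top 0.81 [208.9 275.5] 
   tri (array([595.7,  80.6,  -1. ]), np.float64(7.135085464345492))
pred disc [632.6  81.9  68. ] piv [556.9  88.3  68. ] bar [706.6  75.6 293.9] div [604.7  84.3  74. ]
```

View pics/f.png

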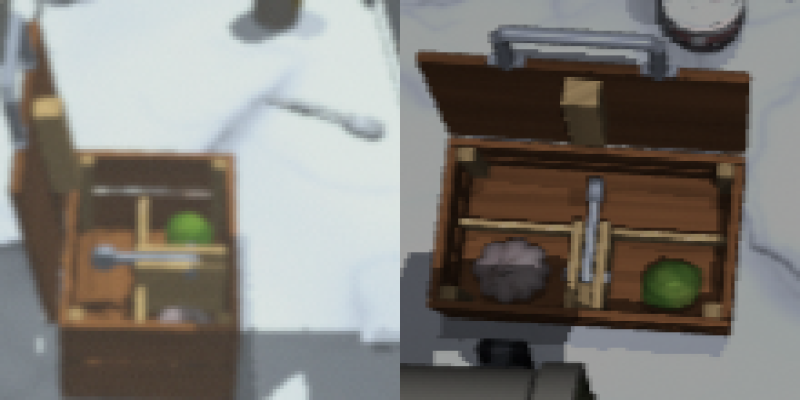

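The crop shows the lid fully back and the stay lying, with the disc at about (100,257) left and (595,185) right. Next I'll turn the tool into the leaning pose over the keeper and measure the tip there.

```bash
python3 - <<'E'
from h import *
plan([(np.array([540,88.,190]),RD(.62),15)],160)
E
```

```text
[[160.0, -0.01, 0.87, 0.92, -0.032, -0.032, -0.101], [160.0, -0.06, 0.84, 0.95, -0.032, -0.032, -0.101], [160.0, -0.12, 0.8, 0.98, -0.032, -0.032, -0.101], [160.0, -0.16, 0.75, 1.0, -0.032, -0.033, -0.101], [160.0, -0.2, 0.7, 1.04, -0.032, -0.033, -0.101]]
[[160.0, -0.24, 0.64, 1.06, -0.032, -0.032, -0.101], [160.0, -0.26, 0.59, 1.1, -0.032, -0.033, -0.101], [160.0, -0.28, 0.52, 1.12, -0.033, -0.033, -0.101], [160.0, -0.3, 0.45, 1.14, -0.033, -0.032, -0.101], [160.0, -0.3, 0.39, 1.17, -0.032, -0.033, -0.101]]
[[160.0, -0.29, 0.32, 1.19, -0.033, -0.032, -0.101], [160.0, -0.29, 0.25, 1.21, -0.032, -0.033, -0.101], [160.0, -0.27, 0.18, 1.22, -0.033, -0.032, -0.101], [160.0, -0.24, 0.12, 1.24, -0.032, -0.033, -0.101], [160.0, -0.21, 0.05, 1.25, -0.033, -0.032, -0.101]]
end [539.97500101  88.01418741 189.95255615]
```

Request:
{"api": "move_arm", "payload": {"targets": [[160,0,0.85,0.9,-0.032,-0.032,-0.101],[160,-0.05,0.85,0.95,-0.032,-0.032,-0.101],[160,-0.1,0.8,1.0,-0.032,-0.032,-0.101],[160,-0.15,0.75,1.0,-0.032,-0.033,-0.101],[160,-0.2,0.7,1.05,-0.032,-0.033,-0.101]]}}

```text
clock: 12.2
tool_pos: [453.5, 96.7, 281.6]
eef_rot: [1.577, 2.451, -0.016]
wrist_force: [0.3, 0.3, -0.7]
width: 32.2
gripper_force: 0.0
```

Request:
{"api": "move_arm", "payload": {"targets": [[160,-0.25,0.65,1.05,-0.032,-0.032,-0.101],[160,-0.25,0.6,1.1,-0.032,-0.033,-0.101],[160,-0.3,0.5,1.1,-0.033,-0.033,-0.101],[160,-0.3,0.45,1.15,-0.033,-0.032,-0.101],[160,-0.3,0.4,1.15,-0.032,-0.033,-0.101]]}}

```text
clock: 12.7
tool_pos: [496.9, 92.6, 236.1]
eef_rot: [0.828, 2.572, -0.027]
wrist_force: [0.2, -0.6, -0.0]
width: 32.2
gripper_force: 0.0
```

Request:
{"api": "move_arm", "payload": {"targets": [[160,-0.3,0.3,1.2,-0.033,-0.032,-0.101],[160,-0.3,0.25,1.2,-0.032,-0.033,-0.101],[160,-0.25,0.2,1.2,-0.033,-0.032,-0.101],[160,-0.25,0.1,1.25,-0.032,-0.033,-0.101],[160,-0.2,0.05,1.25,-0.033,-0.032,-0.101]]}}

```text
clock: 13.2
tool_pos: [540.0, 88.3, 190.2]
eef_rot: [0.101, 2.518, -0.035]
wrist_force: [0.8, 0.9, 0.1]
width: 32.1
gripper_force: 0.0
```

```bash
python3 - <<'E'
from h import *
np.set_printoptions(precision=2,suppress=True)
s=get_state();print(s["tool_pos"],s["width"],s["joints"]);p=np.array(s["tool_pos"]);M=R.from_rotvec(s["eef_rot"]).as_matrix();print(M)
print("err to RD",(R.from_matrix(M).inv()*R.from_matrix(RD(.62))).as_rotvec())
for n in("side","top"):
    im=get_image(n);P=cloud(im)
    T=(P-p)@M   # tool-frame coords
    m=(im["depth"]>0)&(abs(T[...,0])<18)&(abs(T[...,1])<45)&(T[...,2]>-90)&(T[...,2]<25)
    Q=T[m]
    h,e=np.histogram(Q[:,2],np.arange(-90,26,5));print(n,dict(zip(e[:-1].astype(int).tolist(),h.tolist())))
    for z in(-60,-45,-35,-27): 
        q=Q[abs(Q[:,2]-z)<4]; print(z,len(q),q.min(0) if len(q) else"",q.max(0) if len(q) else "",q.mean(0) if len(q) else "")
    uv=cv2.projectPoints(p[None],im["rvec"],im["tvec"],im["intrinsics"],None)[0].ravel();print(uv)
    if n=="side":
        u,v=uv.astype(int);cv2.imwrite("pics/g.png",cv2.resize(im["frame"][v-60:v+40,u-50:u+50],(600,600),interpolation=3))
E
```

```text
[539.98  88.26 190.16] 32.117640890860784 [-0.04  0.1   1.97 -0.06  0.46 -1.49]
[[-0.81  0.08  0.58]
 [ 0.06  1.   -0.05]
 [-0.58 -0.   -0.81]]
err to RD [0. 0. 0.]
side {-90: 20, -85: 10, -80: 24, -75: 27, -70: 20, -65: 13, -60: 18, -55: 14, -50: 27, -45: 18, -40: 23, -35: 16, -30: 19, -25: 7, -20: 1, -15: 0, -10: 0, -5: 0, 0: 0, 5: 0, 10: 0, 15: 0, 20: 0}
-60 23 [-14.68 -20.68 -63.6 ] [  2.98  32.24 -56.37] [ -6.71   1.52 -60.07]
-45 37 [-14.39 -20.14 -48.99] [  5.25  31.73 -41.25] [ -5.49   6.06 -45.39]
-35 33 [-13.77 -21.52 -38.97] [  8.1   32.66 -31.3 ] [ -5.59   7.39 -35.35]
-27 24 [-12.87 -22.63 -30.44] [  6.25  29.48 -23.33] [ -5.15   1.56 -27.44]
[349.13 192.93]
top {-90: 18, -85: 27, -80: 72, -75: 52, -70: 26, -65: 10, -60: 14, -55: 13, -50: 11, -45: 22, -40: 13, -35: 13, -30: 12, -25: 4, -20: 0, -15: 0, -10: 0, -5: 0, 0: 0, 5: 0, 10: 0, 15: 0, 20: 0}
-60 19 [ -9.3  -21.37 -63.39] [ 13.03  20.79 -56.32] [ -2.73   9.75 -59.17]
-45 27 [ -9.64 -29.34 -48.83] [  8.31  30.15 -41.09] [ -3.98  -5.76 -44.42]
-35 19 [ -9.84 -27.72 -38.97] [ 12.35  24.7  -31.67] [ -5.41  -6.2  -34.88]
-27 19 [ -9.52 -24.67 -30.61] [ 11.51  27.56 -23.99] [ -2.96   3.82 -26.8 ]
[266.25 219.13]
```

View pics/g.png

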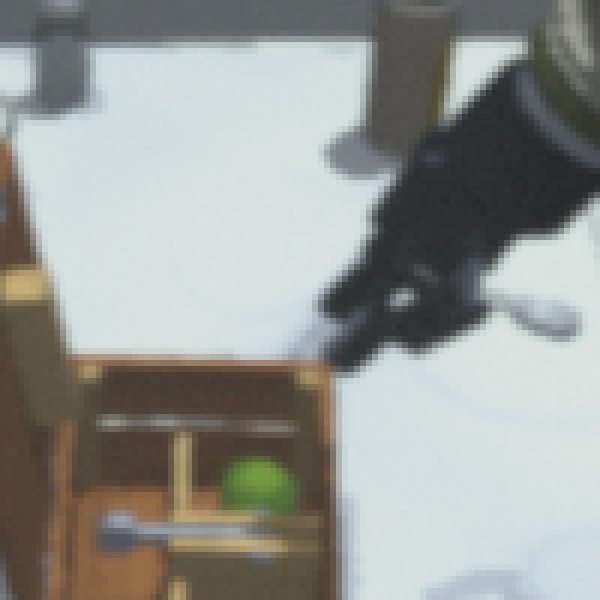

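The offset lies along the tool axis: the tips end about 23 mm short of the reported TCP in this pose too (tips at crop (340,340)). I'll aim the disc about 36 mm behind the reported TCP.

```bash
python3 - <<'E'
from h import *
M=RD(.62);d=np.array([631.3,82.8,68])
plan([(d-30*M[:,2],M,5),(d+36*M[:,2],M,5)],150)
E
```

```text
[[150.0, -0.11, 0.06, 2.44, 0.0, -0.001, 0.0], [150.0, -0.1, 0.06, 2.44, 0.0, 0.0, 0.0], [150.0, -0.1, 0.06, 2.43, 0.0, -0.001, 0.0], [150.0, -0.11, 0.06, 2.44, 0.0, 0.0, 0.0], [150.0, -0.1, 0.06, 2.44, 0.0, -0.001, 0.001]]
[[150.0, 0.0, 0.0, 1.32, 0.0, 0.0, 0.0], [150.0, 0.0, 0.0, 1.32, 0.0, 0.0, 0.0], [150.0, 0.0, 0.0, 1.32, 0.0, 0.0, 0.0], [150.0, 0.0, 0.0, 1.32, 0.0, 0.0, 0.0], [150.0, 0.0, 0.0, 1.32, 0.0, 0.0, 0.0]]
end [652.18221597  81.02760178  38.71578905]
```

Request:
{"api": "move_arm", "payload": {"targets": [[150,-0.1,0.05,2.45,0,0,0],[150,-0.1,0.05,2.45,0,0,0],[150,-0.1,0.05,2.45,0,0,0],[150,-0.1,0.05,2.45,0,0,0],[150,-0.1,0.05,2.45,0,0,0]]}}

```text
clock: 13.8
tool_pos: [615.7, 84.7, 93.5]
eef_rot: [0.111, 2.52, -0.033]
wrist_force: [0.3, -0.5, 0.9]
width: 35.4
gripper_force: 0.0
```

Request:
{"api": "move_arm", "payload": {"targets": [[150,0,0,1.3,0,0,0],[150,0,0,1.3,0,0,0],[150,0,0,1.3,0,0,0],[150,0,0,1.0,0,0,0],[150,0,0,0,0,0,0]]}}

```text
clock: 14.3
tool_pos: [643.4, 82.1, 53.0]
eef_rot: [0.109, 2.521, -0.034]
wrist_force: [-0.5, 0.4, -0.3]
width: 35.1
gripper_force: 0.0
```

```bash
python3 - <<'E'
from h import *
s=get_state();print(s["tool_pos"],s["width"],s["wrist_force"])
im=get_image("side");cv2.imwrite("pics/i.png",np.hstack([cv2.resize(im["frame"][170:250,290:370],(400,400),interpolation=3),cv2.resize(get_image("top")["frame"][150:230,230:310],(400,400),interpolation=3)]))
E
```

```text
[643.39140056  82.1383776   53.0231168 ] 35.13897003178891 [-0.5155236   0.35075386 -0.28272644]
```

View pics/i.png

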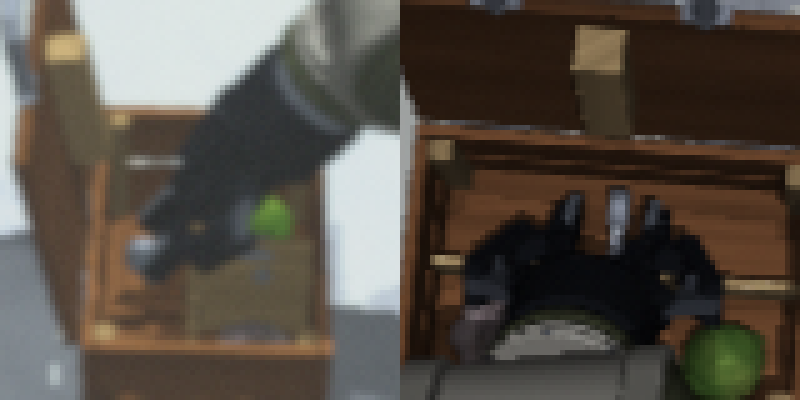

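In the top crop the fingers (570 and 655, row 210) straddle the disc (618, 210). I'll go 12 mm deeper and close.

Request:
{"api": "move_arm", "payload": {"targets": [[150,0,-0.1,0.6,0,0,0],[150,0,-0.1,0.6,0,0,0],[255,0,0,0,0,0,0],[255,0,0,0,0,0,0],[255,0,0,0,0,0,0]]}}

```text
clock: 14.9
tool_pos: [650.0, 80.1, 44.1]
eef_rot: [0.105, 2.519, -0.034]
wrist_force: [0.5, 4.6, -1.5]
width: 8.5
gripper_force: 59.9
```

```bash
python3 - <<'E'
from h import *
s=get_state();p=np.array(s["tool_pos"]);print(p,s["width"],s["gripper_force"],s["wrist_force"])
r=R.from_rotvec(s["eef_rot"]).as_matrix()
A=lambda t:p+K()@[76*np.cos(t)-76,0,76*np.sin(t)]
plan([(A(t),r,1) for t in np.linspace(0,1.71,16)[1:]],255)
E
```

```text
[650.01202314  80.05831966  44.0521333 ] 8.471863149694375 59.874810576438904 [ 0.47348806  4.60621964 -1.54531749]
[[255.0, -0.46, 0.0, -0.73, 0.0, 0.0, 0.0], [255.0, -0.38, 0.0, -0.78, 0.0, 0.0, 0.0], [255.0, -0.28, 0.0, -0.82, 0.0, 0.0, 0.0], [255.0, -0.19, 0.0, -0.84, 0.0, 0.0, 0.0], [255.0, -0.1, 0.0, -0.87, 0.0, 0.0, 0.0]]
[[255.0, 0.01, 0.0, -0.86, 0.0, 0.0, 0.0], [255.0, 0.1, 0.0, -0.86, 0.0, 0.0, 0.0], [255.0, 0.21, 0.01, -0.84, 0.0, 0.0, 0.0], [255.0, 0.29, 0.0, -0.82, 0.0, 0.0, 0.0], [255.0, 0.39, 0.0, -0.77, 0.0, 0.0, 0.0]]
[[255.0, 0.47, 0.0, -0.73, 0.0, 0.0, 0.0], [255.0, 0.55, 0.0, -0.67, 0.0, 0.0, 0.0], [255.0, 0.63, 0.0, -0.6, 0.0, 0.0, 0.0], [255.0, 0.68, 0.0, -0.52, 0.0, 0.0, 0.0], [255.0, 0.75, 0.0, -0.45, 0.0, 0.0, 0.0]]
end [563.72480537  87.37048189 119.34163013]
```

Request:
{"api": "move_arm", "payload": {"targets": [[255,-0.45,0,-0.75,0,0,0],[255,-0.4,0,-0.8,0,0,0],[255,-0.3,0,-0.8,0,0,0],[255,-0.2,0,-0.85,0,0,0],[255,-0.1,0,-0.85,0,0,0]]}}

```text
clock: 15.4
tool_pos: [635.4, 81.2, 82.5]
eef_rot: [0.106, 2.528, -0.033]
wrist_force: [-2.4, 5.4, -12.0]
width: 8.8
gripper_force: 58.3
```

Request:
{"api": "move_arm", "payload": {"targets": [[255,0,0,-0.85,0,0,0],[255,0.1,0,-0.85,0,0,0],[255,0.2,0,-0.85,0,0,0],[255,0.3,0,-0.8,0,0,0],[255,0.4,0,-0.75,0,0,0]]}}

```text
clock: 15.9
tool_pos: [604.0, 83.7, 110.4]
eef_rot: [0.106, 2.526, -0.034]
wrist_force: [1.4, 5.4, -15.7]
width: 8.4
gripper_force: 58.2
```

Request:
{"api": "move_arm", "payload": {"targets": [[255,0.45,0,-0.75,0,0,0],[255,0.55,0,-0.65,0,0,0],[255,0.65,0,-0.6,0,0,0],[255,0.7,0,-0.5,0,0,0],[255,0.75,0,-0.45,0,0,0]]}}

```text
clock: 16.4
tool_pos: [563.8, 86.9, 118.5]
eef_rot: [0.106, 2.52, -0.034]
wrist_force: [7.2, 3.9, -13.6]
width: 8.3
gripper_force: 58.2
```

Request:
{"api": "move_arm", "payload": {"targets": [[255,0.25,0,-0.1,0,0,0],[255,0,0,0,0,0,0]]}}

```text
clock: 16.6
tool_pos: [561.6, 87.1, 118.2]
eef_rot: [0.107, 2.519, -0.034]
wrist_force: [8.0, 3.9, -11.4]
width: 7.9
gripper_force: 58.3
```

```bash
python3 - <<'E'
from h import *
s=get_state();p=np.array(s["tool_pos"]);print(p,s["width"],s["gripper_force"],s["wrist_force"],s["moment"])
print(K().T@(p-[650.0,80.1,44.1]),"expected",76*np.cos(1.71)-76,76*np.sin(1.71))
ims=[get_image("side"),get_image("top")]
cv2.imwrite("pics/j.png",np.hstack([cv2.resize(i["frame"][v:v+100,u:u+100],(400,400),interpolation=3) for i,v,u in((ims[0],150,290),(ims[1],140,220))]))
E
```

```text
[561.58029082  87.07804825 118.21795534] 7.912831202628146 58.26654016971588 [  7.95828128   3.94391025 -11.4374339 ] [0.63150567 0.02723648 0.46652299]
[-88.69290538  -0.5537732   74.11795534] expected -86.54534465638069 75.264837115868
```

View pics/j.png

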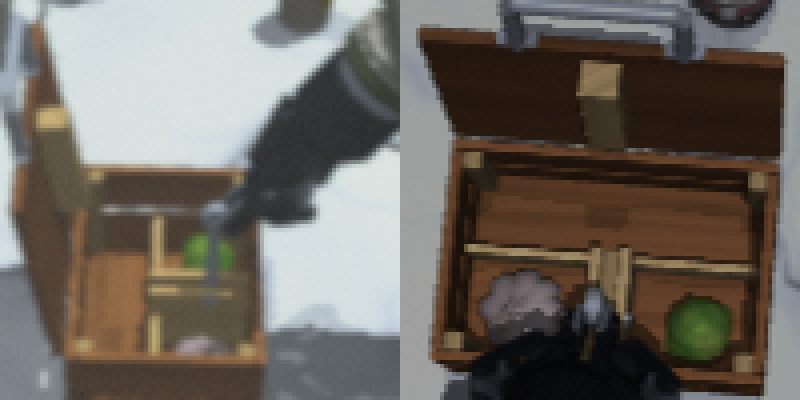

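The stay stands upright (left crop, strap from (210,215) to (208,295)) against its stop. I'll release and back off along the tool axis.

Request:
{"api": "move_arm", "payload": {"targets": [[150,0,0,0,0,0,0],[150,0,0,0,0,0,0],[150,0,0,0,0,0,0],[150,0,0,-1.0,0,0,0],[150,0,0,-2.0,0,0,0]]}}

```text
clock: 17.2
tool_pos: [543.8, 88.2, 142.6]
eef_rot: [0.107, 2.521, -0.034]
wrist_force: [0.3, 0.4, 0.3]
width: 35.1
gripper_force: 0.0
```

Request:
{"api": "move_arm", "payload": {"targets": [[150,0,0,-3.0,0,0,0],[150,0,0,-3.0,0,0,0],[150,0,0,-3.0,0,0,0],[150,0,0,-3.0,0,0,0],[150,0,0,-3.0,0,0,0]]}}

```text
clock: 17.7
tool_pos: [456.2, 95.8, 266.4]
eef_rot: [0.106, 2.519, -0.034]
wrist_force: [0.0, 0.4, -0.2]
width: 35.0
gripper_force: 0.0
```

```bash
python3 - <<'E'
from h import *
np.set_printoptions(precision=1,suppress=True)
ims={n:get_image(n) for n in("side","top")}
for q in("stay_disc","lid_bar"):
    r={n:pinpoint(q,ims[n])[:1] for n in ims}
    if r["side"] and r["top"]: print(q,[x[0]["confidence"] for x in r.values()],tri(ims["side"],r["side"][0]["position"],ims["top"],r["top"][0]["position"]))
print("exp disc",kp(-45.5,0,143.3),"bar",bar(1.75))
for n,im in ims.items():
    P=cloud(im);m=(im["depth"]>0)&(np.linalg.norm(P[...,:2]-kp(-45,0,0)[:2],axis=-1)<25)&(P[...,2]>110)&(P[...,2]<170);print(n,m.sum(),P[m].mean(0),P[m].max(0))
    c=bar(1.75);m=(im["depth"]>0)&(np.linalg.norm(P[...,:2]-c[:2],axis=-1)<35)&(P[...,2]>270);print(n,"bar",m.sum(),P[m].mean(0),P[m].max(0))
s=get_state();print(s["clock"],s["tool_pos"])
# rise, then reorient above bar; bar grip had reported TCP ~ (706,76.5,260)
off=np.array([706.5,76.0,259.8])
plan([(np.array(s["tool_pos"])+[0,0,70],R.from_rotvec(s["eef_rot"]).as_matrix(),2),(np.array([600,84,345.]),RB(),15),(off+[0,0,80],RB(),4),(off,RB(),8)],125)
E
```

```text
stay_disc [0.5, 0.5] (array([546. ,  88.5, 145.9]), np.float64(0.2574174565840859))
lid_bar [0.98, 0.92] (array([699.4,  79.9, 298.5]), np.float64(1.0350278195806912))
exp disc [546.4  89.2 143.3] bar [706.6  75.6 293.9]
side 63 [548.8  91.  140. ] [556.9  97.1 157.2]
side bar 63 [707.   75.4 299.3] [713.8 109.6 303.8]
top 44 [543.9  88.4 148.7] [556.2  93.4 157.5]
top bar 162 [703.5  75.6 298.2] [711.7 110.2 304. ]
18.0 [457.3  95.6 264. ]
[[125.0, -2.03, 0.0, -2.85, 0.0, 0.0, 0.0], [125.0, -2.03, 0.0, -2.85, 0.0, 0.0, 0.0], [125.0, -0.82, 0.0, 0.49, 0.032, 0.032, 0.101], [125.0, -0.83, 0.11, 0.47, 0.032, 0.032, 0.101], [125.0, -0.83, 0.2, 0.43, 0.032, 0.032, 0.101]]
[[125.0, -0.82, 0.29, 0.4, 0.032, 0.032, 0.101], [125.0, -0.79, 0.39, 0.37, 0.032, 0.032, 0.101], [125.0, -0.76, 0.48, 0.32, 0.033, 0.032, 0.101], [125.0, -0.72, 0.57, 0.28, 0.033, 0.032, 0.101], [125.0, -0.67, 0.64, 0.24, 0.032, 0.032, 0.101]]
[[125.0, -0.6, 0.72, 0.2, 0.033, 0.032, 0.101], [125.0, -0.54, 0.78, 0.16, 0.033, 0.033, 0.101], [125.0, -0.46, 0.83, 0.11, 0.032, 0.033, 0.101], [125.0, -0.37, 0.88, 0.07, 0.032, 0.032, 0.101], [125.0, -0.29, 0.91, 0.04, 0.033, 0.033, 0.101]]
[[125.0, -0.19, 0.94, -0.01, 0.032, 0.032, 0.102], [125.0, -0.09, 0.95, -0.04, 0.033, 0.033, 0.101], [125.0, 0.02, 2.67, 0.13, 0.0, 0.0, 0.0], [125.0, 0.03, 2.67, 0.13, 0.0, 0.0, 0.0], [125.0, 0.02, 2.67, 0.13, 0.0, 0.0, 0.0]]
[[125.0, 0.03, 2.67, 0.13, 0.0, 0.0, 0.0], [125.0, 0.0, 0.0, 1.0, 0.0, 0.0, 0.0], [125.0, 0.0, 0.0, 1.0, 0.0, 0.0, 0.0], [125.0, 0.0, 0.0, 1.0, 0.0, 0.0, 0.0], [125.0, 0.0, 0.0, 1.0, 0.0, 0.0, 0.0]]
[[125.0, 0.0, 0.0, 1.0, 0.0, 0.0, 0.0], [125.0, 0.0, 0.0, 1.0, 0.0, 0.0, 0.0], [125.0, 0.0, 0.0, 1.0, 0.0, 0.0, 0.0], [125.0, 0.0, 0.0, 1.0, 0.0, 0.0, 0.0]]
end [706.5  76.  259.8]
```

The stay is standing and the lid is back. Next I'll return to the bar.

Request:
{"api": "move_arm", "payload": {"targets": [[125,-2.0,0,-2.85,0,0,0],[125,-2.0,0,-2.85,0,0,0],[125,-0.8,0,0.5,0.032,0.032,0.101],[125,-0.85,0.1,0.45,0.032,0.032,0.101],[125,-0.85,0.2,0.45,0.032,0.032,0.101]]}}

```text
clock: 18.5
tool_pos: [486.1, 93.2, 335.6]
eef_rot: [0.545, 2.571, -0.029]
wrist_force: [-0.3, 0.2, -0.2]
width: 43.6
gripper_force: 0.0
```

Request:
{"api": "move_arm", "payload": {"targets": [[125,-0.8,0.3,0.4,0.032,0.032,0.101],[125,-0.8,0.4,0.35,0.032,0.032,0.101],[125,-0.75,0.5,0.3,0.033,0.032,0.101],[125,-0.7,0.55,0.3,0.033,0.032,0.101],[125,-0.65,0.65,0.25,0.032,0.032,0.101]]}}

```text
clock: 19.0
tool_pos: [533.5, 90.0, 338.8]
eef_rot: [1.288, 2.519, -0.02]
wrist_force: [-0.3, 0.4, -0.5]
width: 43.8
gripper_force: 0.0
```

Request:
{"api": "move_arm", "payload": {"targets": [[125,-0.6,0.7,0.2,0.033,0.032,0.101],[125,-0.55,0.8,0.15,0.033,0.033,0.101],[125,-0.45,0.85,0.1,0.032,0.033,0.101],[125,-0.35,0.9,0.05,0.032,0.032,0.101],[125,-0.3,0.9,0.05,0.033,0.033,0.101]]}}

```text
clock: 19.5
tool_pos: [581.3, 86.3, 342.6]
eef_rot: [2.032, 2.279, -0.007]
wrist_force: [0.7, -0.4, -0.1]
width: 43.2
gripper_force: 0.0
```

Request:
{"api": "move_arm", "payload": {"targets": [[125,-0.2,0.95,0,0.032,0.032,0.102],[125,-0.1,0.95,-0.05,0.033,0.033,0.101],[125,0,2.65,0.1,0,0,0],[125,0,2.65,0.1,0,0,0],[125,0,2.65,0.1,0,0,0]]}}

```text
clock: 20.0
tool_pos: [680.2, 77.6, 341.0]
eef_rot: [-2.313, -2.124, 0.001]
wrist_force: [0.4, 0.1, 0.9]
width: 43.5
gripper_force: 0.0
```

```bash
python3 - <<'E'
from h import *
s=get_state();print(s["tool_pos"],s["joints"])
off=np.array([706.5,76.0,259.8])
plan([(off+[0,0,70],RB(),2),(off+[0,0,2],RB(),5)],125)
E
```

```text
[680.15763439  77.56918045 340.9607988 ] [-5.73039426e-02  7.04200891e-01  5.61351106e-01  3.64323561e-04
  1.87749039e+00  2.77796094e-02]
[[125.0, 0.03, 1.32, 0.56, -0.001, 0.0, 0.0], [125.0, 0.04, 1.32, 0.55, 0.0, 0.0, 0.0], [125.0, 0.0, 0.0, 1.36, 0.0, 0.0, 0.0], [125.0, 0.0, 0.0, 1.36, 0.0, 0.0, 0.0], [125.0, 0.0, 0.0, 1.36, 0.0, 0.0, 0.0]]
[[125.0, 0.0, 0.0, 1.36, 0.0, 0.0, 0.0], [125.0, -0.01, 0.0, 1.36, 0.0, 0.0, 0.0]]
end [706.47360931  75.95416664 261.83568794]
```

Request:
{"api": "move_arm", "payload": {"targets": [[125,0,1.3,0.55,0,0,0],[125,0,1.3,0.55,0,0,0],[125,0,0,1.35,0,0,0],[125,0,0,1.35,0,0,0],[125,0,0,1.35,0,0,0]]}}

```text
clock: 20.5
tool_pos: [705.2, 75.6, 288.5]
eef_rot: [-2.312, -2.124, 0.002]
wrist_force: [0.8, -0.0, 0.2]
width: 43.7
gripper_force: 0.0
```

Request:
{"api": "move_arm", "payload": {"targets": [[125,0,0,1.35,0,0,0],[125,0,0,1.35,0,0,0],[255,0,0,0,0,0,0],[255,0,0,0,0,0,0],[255,0,0,0,0,0,0]]}}

```text
clock: 21.0
tool_pos: [705.1, 75.6, 264.2]
eef_rot: [2.313, 2.125, 0.001]
wrist_force: [-0.4, -1.1, -2.9]
width: 9.3
gripper_force: 58.5
```

```bash
python3 - <<'E'
from h import *
s=get_state();p=np.array(s["tool_pos"]);r=R.from_rotvec(s["eef_rot"]).as_matrix();print(p,s["width"],s["gripper_force"],s["wrist_force"])
q=np.array([(468.5,63.6),(478,121.1),(502.5,172.9),(542.6,217.8),(593.9,247.7),(649.5,261.2),(699,260.7),(706.3,259.8)])
q[:,0]=(q[:,0]-666.5)/np.cos(PSI)
A=np.c_[2*q,np.ones(len(q))];x=np.linalg.lstsq(A,(q**2).sum(1),rcond=None)[0];c=x[:2];rad=np.sqrt(x[2]+c@c);print("fit",c,rad,np.hypot(*(q-c).T)-rad)
ph=np.arctan2(q[:,1]-c[1],-(q[:,0]-c[0]));print("angles-first",ph-ph[0])
v=np.array([(p[0]-666.5)/np.cos(PSI),p[2]]);a0=np.arctan2(v[1]-c[1],-(v[0]-c[0]));print("now",a0-ph[0])
for a in(.7,.63,.6):print(a,(c+rad*np.array([-np.cos(a+ph[0]),np.sin(a+ph[0])]))*[np.cos(PSI),1]+[666.5,0])
e=K()[:,0]
B=lambda a:p+e*(-rad*np.cos(a)+rad*np.cos(a0))+np.array([0,0,rad*(np.sin(a)-np.sin(a0))])
plan([(B(a),r,1) for a in np.linspace(a0,.70+ph[0],31)[1:]],255)
E
```

```text
[705.12767642  75.63894864 264.24622457] 9.322167643384535 58.472135066986084 [-0.42544684 -1.0802201  -2.86222573]
fit [ 3.56808566 60.53412332] 202.25465345080596 [ 0.05409899 -0.21205605 -0.00565443  0.46515678 -0.08446444 -0.53113496
  0.00819981  0.30425687]
angles-first [0.         0.28929429 0.57390759 0.8727945  1.16794847 1.45319508
 1.69976309 1.73620379]
now 1.7267425075171752
0.7 [517.90593893 193.15947061]
0.63 [509.0358481  182.15435896]
0.6 [505.47341226 177.25227731]
[[255.0, 0.0, -0.68, -0.11, 0.0, 0.0, 0.0], [255.0, 0.0, -0.69, -0.08, 0.0, 0.0, 0.0], [255.0, 0.0, -0.69, -0.06, 0.0, 0.0, 0.0], [255.0, 0.0, -0.69, -0.04, 0.0, 0.0, 0.0], [255.0, 0.0, -0.69, -0.01, 0.0, 0.0, 0.0]]
[[255.0, 0.0, -0.7, 0.01, 0.0, 0.0, 0.0], [255.0, 0.0, -0.69, 0.04, 0.0, 0.0, 0.0], [255.0, 0.0, -0.69, 0.06, 0.0, 0.0, 0.0], [255.0, 0.0, -0.68, 0.08, 0.0, 0.0, 0.0], [255.0, 0.0, -0.69, 0.11, 0.0, 0.0, 0.0]]
[[255.0, 0.0, -0.68, 0.13, 0.0, 0.0, 0.0], [255.0, 0.0, -0.67, 0.15, 0.0, 0.0, 0.0], [255.0, 0.0, -0.67, 0.17, 0.0, 0.0, 0.0], [255.0, 0.0, -0.67, 0.2, 0.0, 0.0, 0.0], [255.0, 0.0, -0.65, 0.22, 0.0, 0.0, 0.0]]
[[255.0, 0.0, -0.65, 0.24, 0.0, 0.0, 0.0], [255.0, 0.0, -0.64, 0.27, 0.0, 0.0, 0.0], [255.0, 0.0, -0.63, 0.29, 0.0, 0.0, 0.0], [255.0, 0.0, -0.62, 0.3, 0.0, 0.0, 0.0], [255.0, 0.0, -0.61, 0.33, 0.0, 0.0, 0.0]]
[[255.0, 0.0, -0.6, 0.35, 0.0, 0.0, 0.0], [255.0, 0.0, -0.58, 0.37, 0.0, 0.0, 0.0], [255.0, 0.0, -0.57, 0.39, 0.0, 0.0, 0.0], [255.0, 0.01, -0.56, 0.41, 0.0, 0.0, 0.0], [255.0, 0.0, -0.54, 0.43, 0.0, 0.0, 0.0]]
[[255.0, 0.0, -0.53, 0.45, 0.0, 0.0, 0.0], [255.0, 0.0, -0.52, 0.46, 0.0, 0.0, 0.0], [255.0, 0.0, -0.49, 0.48, 0.0, 0.0, 0.0], [255.0, 0.0, -0.48, 0.5, 0.0, 0.0, 0.0], [255.0, 0.0, -0.47, 0.52, 0.0, 0.0, 0.0]]
end [518.64741634  91.5727737  197.53313874]
```

Request:
{"api": "move_arm", "payload": {"targets": [[255,0,-0.7,-0.1,0,0,0],[255,0,-0.7,-0.1,0,0,0],[255,0,-0.7,-0.05,0,0,0],[255,0,-0.7,-0.05,0,0,0],[255,0,-0.7,0,0,0,0]]}}

```text
clock: 21.5
tool_pos: [670.8, 78.4, 268.6]
eef_rot: [2.311, 2.123, 0.005]
wrist_force: [3.4, -1.1, 2.2]
width: 9.5
gripper_force: 58.9
```

Request:
{"api": "move_arm", "payload": {"targets": [[255,0,-0.7,0,0,0,0],[255,0,-0.7,0.05,0,0,0],[255,0,-0.7,0.05,0,0,0],[255,0,-0.7,0.1,0,0,0],[255,0,-0.7,0.1,0,0,0]]}}

```text
clock: 22.0
tool_pos: [636.0, 81.2, 266.3]
eef_rot: [2.31, 2.122, 0.006]
wrist_force: [1.4, -2.8, 4.2]
width: 9.3
gripper_force: 61.3
```

Request:
{"api": "move_arm", "payload": {"targets": [[255,0,-0.7,0.15,0,0,0],[255,0,-0.65,0.15,0,0,0],[255,0,-0.65,0.15,0,0,0],[255,0,-0.65,0.2,0,0,0],[255,0,-0.65,0.2,0,0,0]]}}

```text
clock: 22.5
tool_pos: [602.5, 83.9, 256.8]
eef_rot: [2.312, 2.123, 0.003]
wrist_force: [-1.4, -3.8, 4.0]
width: 9.4
gripper_force: 63.2
```

Request:
{"api": "move_arm", "payload": {"targets": [[255,0,-0.65,0.25,0,0,0],[255,0,-0.65,0.25,0,0,0],[255,0,-0.65,0.3,0,0,0],[255,0,-0.6,0.3,0,0,0],[255,0,-0.6,0.35,0,0,0]]}}

```text
clock: 23.0
tool_pos: [570.9, 86.3, 242.2]
eef_rot: [2.312, 2.123, 0.002]
wrist_force: [-2.5, -5.9, 6.9]
width: 9.1
gripper_force: 64.5
```

```bash
cat >> h.py <<'E'
def lower(a1,n):
    s=get_state();p=np.array(s["tool_pos"]);r=R.from_rotvec(s["eef_rot"]).as_matrix();print(p,s["width"],s["wrist_force"])
    rad=202.25;e=K()[:,0];c=np.array([3.57,65.0])
    k=(p-HX)@e;a0=np.arctan2(p[2]-c[1],c[0]-k);print("a",a0,"rad",np.hypot(p[2]-c[1],c[0]-k))
    B=lambda a:p+e*(-rad*np.cos(a)+rad*np.cos(a0))+np.array([0,0,rad*(np.sin(a)-np.sin(a0))])
    plan([(B(a),r,1) for a in np.linspace(a0,a1,n+1)[1:]],255)
E
python3 -c "
from h import *
lower(.69,10)"
```

```text
[570.92896625  86.25903397 242.17970164] 9.057809041436345 [-2.48582413 -5.92379753  6.88667105]
a 1.0594850160902494 rad 203.163592647853
[[255.0, 0.0, -0.65, 0.38, 0.0, 0.0, 0.0], [255.0, 0.0, -0.63, 0.4, 0.0, 0.0, 0.0], [255.0, 0.0, -0.61, 0.42, 0.0, 0.0, 0.0], [255.0, 0.0, -0.6, 0.44, 0.0, 0.0, 0.0], [255.0, 0.0, -0.59, 0.47, 0.0, 0.0, 0.0]]
[[255.0, 0.0, -0.56, 0.49, 0.0, 0.0, 0.0], [255.0, 0.0, -0.55, 0.51, 0.0, 0.0, 0.0], [255.0, 0.0, -0.53, 0.52, 0.0, 0.0, 0.0], [255.0, 0.01, -0.51, 0.55, 0.0, 0.0, 0.0], [255.0, 0.0, -0.49, 0.57, 0.0, 0.0, 0.0]]
end [514.07584371  91.14516818 194.51474439]
```

Request:
{"api": "move_arm", "payload": {"targets": [[255,0,-0.65,0.4,0,0,0],[255,0,-0.65,0.4,0,0,0],[255,0,-0.6,0.4,0,0,0],[255,0,-0.6,0.45,0,0,0],[255,0,-0.6,0.45,0,0,0]]}}

```text
clock: 23.5
tool_pos: [539.9, 88.7, 219.9]
eef_rot: [2.312, 2.124, -0.001]
wrist_force: [4.0, -7.3, -3.1]
width: 9.5
gripper_force: 65.6
```

Request:
{"api": "move_arm", "payload": {"targets": [[255,0,-0.55,0.5,0,0,0],[255,0,-0.55,0.5,0,0,0],[255,0,-0.55,0.5,0,0,0],[255,0,-0.5,0.55,0,0,0],[255,0,-0.3,0.35,0,0,0]]}}

```text
clock: 24.0
tool_pos: [515.5, 90.7, 196.1]
eef_rot: [2.312, 2.123, -0.001]
wrist_force: [-0.6, -8.7, 2.2]
width: 9.2
gripper_force: 65.0
```

```bash
python3 -c "
from h import *
lower(.58,9)"
```

```text
[515.49522811  90.65714106 196.13162273] 9.152993203556106 [-0.6063149  -8.73205488  2.16612746]
a 0.7021121062393243 rad 203.04303332633424
[[255.0, 0.0, -0.18, 0.21, 0.0, 0.0, 0.0], [255.0, 0.0, -0.17, 0.21, 0.0, 0.0, 0.0], [255.0, 0.0, -0.17, 0.22, 0.0, 0.0, 0.0], [255.0, 0.0, -0.17, 0.22, 0.0, 0.0, 0.0], [255.0, 0.0, -0.16, 0.22, 0.0, 0.0, 0.0]]
[[255.0, 0.0, -0.16, 0.22, 0.0, 0.0, 0.0], [255.0, 0.0, -0.16, 0.22, 0.0, 0.0, 0.0], [255.0, 0.0, -0.16, 0.23, 0.0, 0.0, 0.0], [255.0, 0.0, -0.15, 0.23, 0.0, 0.0, 0.0]]
end [500.7748278   91.86769496 176.30930263]
```

Request:
{"api": "move_arm", "payload": {"targets": [[255,0,-0.15,0.2,0,0,0],[255,0,-0.15,0.2,0,0,0],[255,0,-0.15,0.2,0,0,0]]}}

```text
clock: 24.3
tool_pos: [510.7, 91.3, 189.8]
eef_rot: [2.313, 2.125, -0.002]
wrist_force: [-1.0, -7.5, -0.1]
width: 9.4
gripper_force: 66.0
```

Request:
{"api": "move_arm", "payload": {"targets": [[255,0,-0.15,0.2,0,0,0],[255,0,-0.15,0.2,0,0,0]]}}

```text
clock: 24.5
tool_pos: [508.9, 91.5, 187.2]
eef_rot: [2.31, 2.123, 0.002]
wrist_force: [1.3, -7.7, 14.4]
width: 9.0
gripper_force: 67.6
```

```bash
python3 -c "
from h import *
lower(.58,5)"
```

```text
[508.85679215  91.46007138 187.1809116 ] 9.00112020128075 [ 1.28093556 -7.73944283 14.39806187]
a 0.6470713882094038 rad 202.6713552682755
[[255.0, 0.0, -0.16, 0.22, 0.0, 0.0, 0.0], [255.0, 0.0, -0.16, 0.22, 0.0, 0.0, 0.0], [255.0, 0.0, -0.16, 0.22, 0.0, 0.0, 0.0], [255.0, 0.0, -0.15, 0.22, 0.0, 0.0, 0.0], [255.0, 0.0, -0.15, 0.23, 0.0, 0.0, 0.0]]
end [501.12321525  92.09611787 176.05269371]
```

The upward force jumped to 14 N at lid ≈0.63, so the lid is resting on the stay. I'll open and withdraw upward.

Request:
{"api": "move_arm", "payload": {"targets": [[150,0,0,0,0,0,0],[150,0,0,0,0,0,0],[150,0,0,0,0,0,0],[150,0,0,-0.8,0,0,0],[150,0,0,-1.5,0,0,0]]}}

```text
clock: 25.0
tool_pos: [507.7, 92.6, 209.0]
eef_rot: [-2.312, -2.125, 0.001]
wrist_force: [0.2, -0.0, 0.2]
width: 34.9
gripper_force: 0.0
```

Request:
{"api": "move_arm", "payload": {"targets": [[150,0,0,-2.0,0,0,0],[150,0,0,-2.0,0,0,0],[150,0,0,-3.0,0,0,0],[150,0,-3.0,-2.0,0,0,0],[150,0,-4.0,0,0,0,0]]}}

```text
clock: 25.5
tool_pos: [438.8, 98.3, 301.6]
eef_rot: [2.311, 2.123, 0.006]
wrist_force: [1.0, -0.2, 0.5]
width: 34.9
gripper_force: 0.0
```

```bash
python3 - <<'E'
from h import *
np.set_printoptions(precision=1,suppress=True)
s=get_state();print(s["clock"],s["tool_pos"],s["wrist_force"])
ims={n:get_image(n) for n in("side","top")}
for q in("lid_bar","stay_disc","teaspoon","tomato","jam"):
    r={n:pinpoint(q,ims[n])[:1] for n in ims}
    if r["side"] and r["top"]: print(q,[x[0]["confidence"] for x in r.values()],tri(ims["side"],r["side"][0]["position"],ims["top"],r["top"][0]["position"]))
print("exp bar",bar(.63))
for n,im in ims.items():
    P=cloud(im);m=cut_out("lid",im)[0]["region"]&(im["depth"]>0);Q=(P[m]-HX)@K()
    Q=Q[(abs(Q[:,1])<100)&(Q[:,0]>-125)&(Q[:,0]<-30)&(Q[:,2]>20)];print(n,len(Q),"slope angle",np.arctan(-np.polyfit(Q[:,0],Q[:,2],1)[0]))
E
```

```text
25.5 [438.8  98.3 301.6] [ 1.  -0.2  0.5]
lid_bar [0.97, 0.89] (array([501.7,  93.2, 232.7]), np.float64(1.6433460373600148))
teaspoon [0.6, 0.5] (array([ 390. , -186.7,   -8.5]), np.float64(4.798716899908226))
tomato [0.68, 0.79] (array([459.2, 312.2,   9.2]), np.float64(10.816812476241738))
jam [0.67, 0.6] (array([803.3,   2.7,  -4.7]), np.float64(2.963818915339842))
exp bar [510.   92.3 220.7]
side 1320 slope angle 0.6054266943746999
top 2647 slope angle 0.604242929711112
```

```bash
python3 -c "
from bench import *
print(close_job())"
```

```text
the job is handed in; nothing more can be done
None
```

The job is handed in: the lid was swung fully back, the stay flipped up to its stop, and the lid lowered gently onto it and released, reading about 0.6 rad with the gripper clear. The tomato, jam jar and teaspoon still measure where they stood; I did not re-check the salt shaker and spice jar.

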